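# Set the turret depth stop

## Robot

A 6-joint arm with a two-finger parallel gripper is mounted at the origin on a cart in front of the work surface, level with it; the furniture and walls round the work are solid. World frame = base frame: x ahead of the robot, y to its left, z up, the work surface at z = 0. Lengths are in m, angles in rad, forces in N, time in s.
With the tool pointing down it reaches from about 0.325 to 0.9 m from the base axis. Payload 6.1 kg.
Tool frame: the origin (TCP) lies midway between the tips of the shut fingers; the grasp point (between the pads) lies 19 mm behind it; x points along the fingers, y is the direction in which the jaws open and shut, and the axes are right-handed (so a half turn about x gives the same grasp; the last joint's range is limited). The gripper opens to 85 mm and grips with 20 to 120 N. Pads are 22 mm wide; open, the fingers measure 114 mm over their backs; the gripper's body (76 mm by 85 mm) begins 54 mm behind the grasp point. The pads swing forward as they close: fully open they stand 13 mm farther back than shut.
Start: joints at [1.018, 0.22, 1.526, -0, 1.395, -0.126], TCP at [0.259, 0.569, 0.231] pointing down, gripper open.
Joint ranges: [-2.98, 2.98], [-0.91, 2.08], [0.09, 2.57], [-1.24, 4.39], [0.2, 2.65], [-2.68, 2.68]. Speed limits (rad/s): [2.57, 2.57, 3.01, 3.14, 3.14, 3.14].

## Interface

Orientations are given as [roll, pitch, yaw] about the fixed x, y, z axes, in that order (R = Rz(yaw) Ry(pitch) Rx(roll)).
In Python, from plant import movep, move_l, set_joints, gripper_to, hold, inverse_kinematics, observe, get_image, get_calibration, Unreachable, job_done gives the robot as it stands. Calls block until the motion is done:
- movep(position, orientation): joint-space move of the TCP to a pose.
- move_l(position, feed=0.15, rotation=None, max_force=None): straight line of the TCP; rotation=None keeps the orientation; feed is the mean speed in m/s. With max_force (N) it stops when the force on the tool has changed by that much, and returns True; else False.
- set_joints(angles): joint-space move.
- gripper_to(opening, f_grip=None): finger opening in m; f_grip is the grip in N (None keeps the last); returns when the fingers have stopped.
- hold(seconds).
- inverse_kinematics(position, orientation): joint angles nearest the present ones, or None.
- observe(): the state.
- get_image(name): name is "scene" or "top" or "wrist"; returns (picture, depth): 420x560x3 uint8, red, green, blue; 420x560 float32, m along the optical axis (not along the pixel's ray), 0 where there is no reading.
- get_calibration(name): a dict with "intrinsics" (3x3 intrinsics, pixels), "dist_coeffs" ([k1, k2, p1, p2, k3] as OpenCV has them; the pictures are not rectified), "world_from_camera" (4x4, takes a point from camera to world coordinates). Camera axes: x right, y down, z forward; pixel columns grow to the right and rows downward; lengths in m; the calibration is good to about 2 mm. A picture is of the moment at which its call begins: read the wrist's pose just before it. get_calibration takes no time and is no camera call; for the wrist camera it gives the pose at the moment of the call.
A pose or a line that the arm cannot do raises Unreachable and nothing moves.
- job_done(): hands the job in, once; it reports no verdict.
The state is a dict: "time_s": time; "q": joint angles; "joint_velocities": joint speeds; "joint_torque": joint torques, N m; "eef_pos": TCP position; "tcp_rot": TCP orientation; "ft_force": force on the tool from outside, world axes, zero at the start; "torque": the same for the moment, N m; "opening": finger opening in m.
Only numpy, scipy, OpenCV 4.12 (cv2) and the standard library are available. Lean on these libraries where they do the work, as an engineer would, in place of code of your own. Each camera call takes 0.05 s, during which the arm holds its last target.

## Task

Set the turret depth stop on the bench to its third-tallest stop: with the rod kept up, turn the turret by its black bar knob until that stop has clicked home beneath the rod. Then press the rod down gently, by feel, until it just rests on the stop, and let go. The stop screws are set for the job, so do not press hard on them, and leave the other things on the bench as they are.

Things in the scene. Friction and masses are not known exactly. Their poses are not given: they have to be found in the camera images.
- stop_base: Grey cast base of the depth stop, fixed to the bench, a round foot 188 mm across and 22 mm high carrying the turret. Origin at the centre of its underside, on the turret's vertical axis. Its +x axis points to the bracket: a column 24 x 36 mm standing 96 to 120 mm from the axis, with an arm on top (top face 100 mm above the bench) that reaches back over the turret's rim and guides the rod.
- turret_disc (a point): Centre of the turret's top face, 36 mm above the bench; x and y turn with it. An aluminium disc 164 mm across with six upright steel stop screws (15 mm thick) at 70 mm radius, 60 degrees apart: nominal tops 70, 64, 58, 52, 46, 40 mm above the bench, each set up to 1.5 mm off that. Seen from above they get lower going clockwise; after the shortest comes the tallest (on the point's +x).
- turret (a joint): Turret angle on the base, rad, positive counter-clockwise from above, without limit. Under the rod: at 0 (and each full turn of 6.283) the tallest stop, at 1.047 the second tallest, at 2.094 the third tallest, at 3.142 the fourth, and so on. Starts in a click other than the wanted one.
- turret_click (a point): A point on the turret's axis, 30 mm above the bench, by the hidden spring detent. It clicks at each multiple of 60 degrees (1.047 rad): resists with about 0.3 N m near home, less towards half way, then pulls on to the next click. Let go, the turret settles into the nearest click.
- turret_grip (a point): Point on the turret's axis in the middle of the knob, 97 mm above the bench: the height to grip. The knob is a black upright bar 60 mm long, 18 mm wide, from 78 to 112 mm high, on a 20 mm stem. The point's x axis runs along the bar, y across it (the 18 mm width), z up. At turret angle 0 the bar lies along the base's x axis.
- stop_rod: Upright steel stop rod, 12 mm thick, black head on top; origin at the centre of the head's top face. Slides only up and down (31 mm travel) with about 5 N friction and stays where left. Starts within 2 mm of fully up, clear of all stops. Its foot is a thin brass screw tip set anywhere from 74 to 84 mm above the bench when fully up, so where it meets a stop must be felt. Lowered, it bars taller stops.
- rod_head (a point): Centre of the top face of the rod's head, a black disc 24 mm across, 10 mm thick; 142 mm above the bench when fully up, 70 mm from the turret's axis along the base's +x. Press here from above. No spring: once the foot meets the stop, force builds up at once; more than 20 N on the stop is too much.
- tape_measure: Bystander: pocket tape measure, 64 x 103 x 36 mm, origin under its centre.
- cork_block: Bystander: cork sanding block, 65 x 110 x 29 mm, origin under its centre.
- screw_cup: Bystander: grey steel cup of screws, 64 mm across, 66 mm high, origin under its centre.

How it is judged:
On the way, in this order (a step that is already met when the one before it is completed fails the run):
1. the third-tallest stop is home in its click beneath the rod, the rod still up (pressed less than 4 mm) ((value of joint turret between 2.0044 and 2.1844 rad or value of joint turret between 8.2876 and 8.4676 rad or value of joint turret between -4.2788 and -4.0988 rad) and z of rod_head in the frame of stop_base above 0.138 m), for 0.2 s.
2. the rod rests on that stop ((value of joint turret between 2.0044 and 2.1844 rad or value of joint turret between 8.2876 and 8.4676 rad or value of joint turret between -4.2788 and -4.0988 rad) and contact force between stop_rod and stop_base above 0.2 N), for 0.2 s.
At the end, for the whole second after the job is handed in: The turret is at rest in the click that has the third-tallest stop beneath the rod (2.094 rad or a full turn from it, within 0.09 rad), and the rod is down at least 12 mm in contact with that stop (touching with more than 0.2 N) (all of step 2 and z of rod_head in the frame of stop_base below 0.13 m and velocity of joint turret between -0.05 and 0.05 rad/s).
It fails at once if the rod is pressed onto the turret with more than 20 N (contact force between stop_rod and stop_base above 20 N).
It fails at once if the tape measure is moved more than 3 cm (distance of tape_measure from where it was at the start of the episode above 0.03 m).
It fails at once if the cork block is moved more than 3 cm (distance of cork_block from where it was at the start of the episode above 0.03 m).
It fails at once if the screw cup is moved more than 3 cm (distance of screw_cup from where it was at the start of the episode above 0.03 m).
It also fails if it takes over 64 s, if anything falls off the work surface, if the arm or the gripper's body presses on something with over 40 N, if the wrist force passes 120 N, or if a joint passes its speed limit or range.

## Working session

There is one attempt and no reset: what is moved stays moved. The work goes in short steps, each a Python script; the robot and the scene stay as the last script left them, time stands still between calls to the robot, and variables do not carry over. Pictures are saved under pics/ and viewed, and the job is handed in when it is done.

```bash
ls; mkdir -p pics; python3 - <<'E'
from plant import *
import cv2, numpy as np
for n in ["scene","top"]:
    im,d=get_image(n); cv2.imwrite(f"pics/{n}0.png",im[:,:,::-1]); np.savez(f"{n}0.npz",im=im,d=d)
    c=get_calibration(n); print(n,np.round(c["intrinsics"],1).tolist(),c["dist_coeffs"],np.round(c["world_from_camera"],3).tolist())
s=observe(); print(s)
E
```

```text
pics
scene [[467.0, 0.0, 278.3], [0.0, 467.0, 204.9], [0.0, 0.0, 1.0]] [-0.02405615  0.          0.          0.          0.        ] [[0.731, -0.519, 0.443, 0.074], [-0.683, -0.568, 0.46, -0.673], [0.013, -0.638, -0.77, 0.926], [0.0, 0.0, 0.0, 1.0]]
top [[493.3, 0.0, 274.5], [0.0, 493.3, 205.0], [0.0, 0.0, 1.0]] [-0.08724001  0.          0.          0.          0.        ] [[-0.054, -0.978, 0.201, 0.334], [-0.999, 0.054, -0.005, -0.198], [-0.006, -0.201, -0.98, 1.1], [0.0, 0.0, 0.0, 1.0]]
{'time_s': 0.1, 'q': array([ 1.01789320e+00,  2.21193175e-01,  1.52750636e+00,  2.99336246e-05,
        1.39468434e+00, -1.26121434e-01]), 'joint_velocities': array([ 0.00046305, -0.00155998, -0.00310082, -0.00153074,  0.00174754,
        0.00173219]), 'joint_torque': array([ 1.34311278e-03, -4.98238206e+01, -3.90550232e+01, -2.63732436e-04,
        5.66527073e-03, -2.62695934e-06]), 'eef_pos': array([0.25843255, 0.56846836, 0.23027507]), 'tcp_rot': array([-1.71336381,  1.56900486, -2.14015078]), 'ft_force': array([ 0.07152716, -0.16125723,  0.55720243]), 'torque': array([0.0261192 , 0.0160141 , 0.00977657]), 'opening': 0.0851944529894899}
```

View pics/scene0.png

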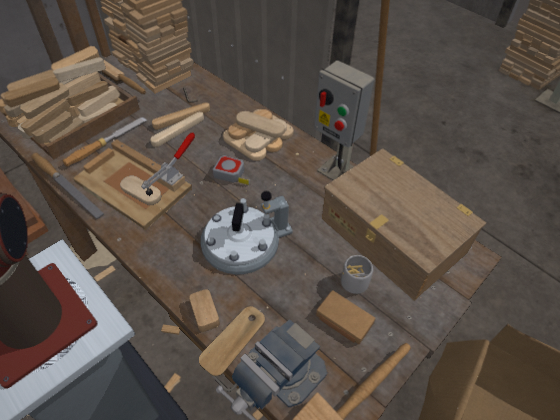

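View pics/top0.png

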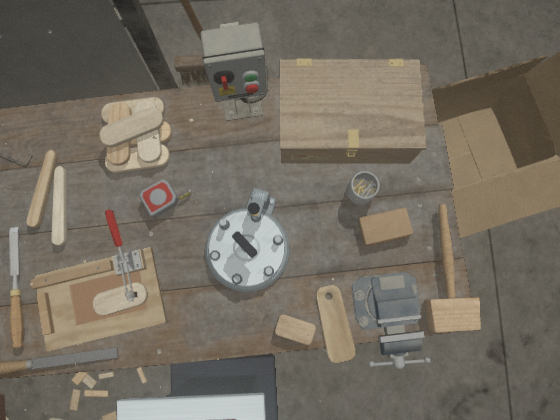

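The top view shows the turret foot at about (247,250), the black bar knob at (245,244) and the rod head at (254,209), with the bracket beyond it. The tape is at (158,197), the cup at (364,187) and the cork block at (386,226), all clear of the turret. I'll zoom in and measure.

```bash
cat > h.py <<'E'
import numpy as np, cv2
from plant import *
def ray(n,uv,c=None):
    c=c or get_calibration(n); K=np.array(c["intrinsics"],float);D=np.array(c["dist_coeffs"],float)
    T=np.array(c["world_from_camera"]); p=cv2.undistortPoints(np.array(uv,float).reshape(-1,1,2),K,D).reshape(-1,2)
    d=np.c_[p,np.ones(len(p))]@T[:3,:3].T
    return T[:3,3],d
def onz(n,uv,z,c=None):
    o,d=ray(n,uv,c); s=(z-o[2])/d[:,2]; return o+d*s[:,None]
E
python3 - <<'E'
from h import *
z=np.load("top0.npz");im=z["im"];d=z["d"]
cv2.imwrite("pics/topz.png",cv2.resize(im[165:305,190:310,::-1],None,fx=4.2,fy=4.2,interpolation=cv2.INTER_CUBIC))
z2=np.load("scene0.npz")
cv2.imwrite("pics/scenez.png",cv2.resize(z2["im"][180:280,190:300,::-1],None,fx=5.5,fy=5.5,interpolation=cv2.INTER_CUBIC))
# world points map
c=get_calibration("top");T=np.array(c["world_from_camera"])
v,u=np.mgrid[0:420,0:560];o,dr=ray("top",np.c_[u.ravel(),v.ravel()]);P=(o+dr*d.ravel()[:,None]).reshape(420,560,3)
dark=(im.max(2)<60)
win=np.zeros_like(dark);win[180:300,195:300]=1
m=(dark&win).astype(np.uint8)
n,l,st,ce=cv2.connectedComponentsWithStats(m)
for i in range(1,n):
    if st[i,4]>15:
        q=P[l==i]; print(i,st[i],ce[i],np.round(np.median(q,0),4))
for uv in [(247,250),(245,244),(254,209)]: print(uv,P[uv[1],uv[0]])
E
```

```text
(247, 250) [ 0.44737249 -0.14262635  0.11495077]
(245, 244) [ 0.46025655 -0.13886846  0.11033277]
(254, 209) [ 0.52521724 -0.16145407  0.14003189]
```

View pics/topz.png

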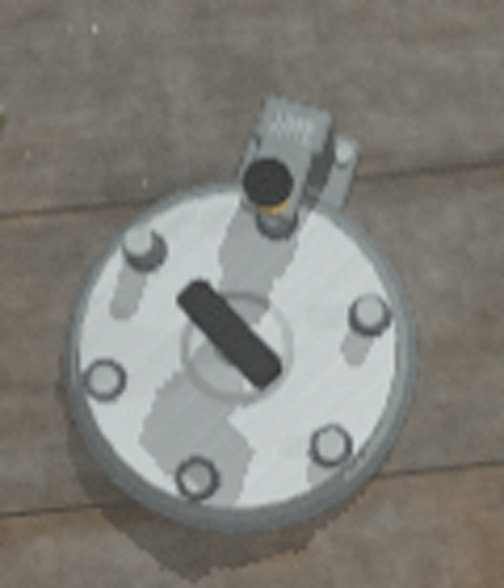

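View pics/scenez.png

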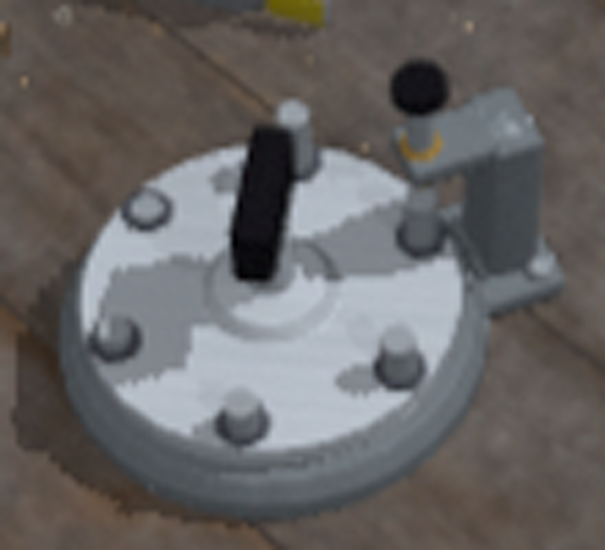

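Reading clockwise from the tallest (upper left), the second tallest is under the rod now. The bar lies about 60° CCW of base +x, which agrees with a turret angle of about 1.047. The required turn is therefore +60° CCW. Next I'll measure the exact positions.

```bash
python3 - <<'E'
from h import *
def comps(n,win,th):
    im=np.load(f"{n}0.npz")["im"]; m=(im.max(2)<th); w=np.zeros_like(m); w[win[0]:win[1],win[2]:win[3]]=1
    k,l,st,ce=cv2.connectedComponentsWithStats((m&w).astype(np.uint8))
    for i in range(1,k):
        if st[i,4]>15:
            cn=cv2.findContours((l==i).astype(np.uint8),0,cv2.CHAIN_APPROX_NONE)[0][0]
            r=cv2.minAreaRect(cn); print(n,st[i].tolist(),np.round(ce[i],2),np.round(cv2.boxPoints(r),1).tolist()); yield ce[i],cv2.boxPoints(r)
for th in (75,85):
  for ce,b in comps("top",(195,265,225,270),th):
    for z in (.112,.141): print(z,np.round(onz("top",[ce],z),4), np.round(onz("top",b,z)[:,:2],4).tolist())
for ce,b in comps("scene",(185,235,225,275),60): 
    for z in (.095,.137): print(z,np.round(onz("scene",[ce],z),4))
# disc outline: bright alu
im=np.load("top0.npz")["im"]
# foot+disc: bright mask
m=((im.min(2)>150)).astype(np.uint8); w=np.zeros_like(m); w[195:300,195:300]=1; m*=w
pts=np.argwhere(m)[:,::-1]; h=cv2.convexHull(pts.astype(np.int32).reshape(-1,1,2)); P=onz("top",h.reshape(-1,2),.036)
e=cv2.fitEllipse((P[:,:2]*1000).astype(np.float32)); print("disc",e)
E
```

```text
top [248, 203, 11, 11, 98] [253.2  208.06] [[248.0, 203.0], [258.0, 203.0], [258.0, 213.0], [248.0, 213.0]]
0.112 [[ 0.5328 -0.1589  0.112 ]] [[0.544, -0.1487], [0.5429, -0.1691], [0.5221, -0.1682], [0.5232, -0.1478]]
0.141 [[ 0.527 -0.16   0.141]] [[0.5378, -0.1501], [0.5367, -0.17], [0.5165, -0.169], [0.5176, -0.1493]]
top [233, 232, 24, 25, 221] [244.23 243.96] [[231.5, 236.5], [237.0, 231.0], [257.5, 251.5], [252.0, 257.0]]
0.112 [[ 0.4602 -0.1374  0.112 ]] [[0.4767, -0.1124], [0.4874, -0.1239], [0.4435, -0.1634], [0.4331, -0.1519]]
0.141 [[ 0.4565 -0.1392  0.141 ]] [[0.4726, -0.1149], [0.4829, -0.1261], [0.4403, -0.1644], [0.4302, -0.1532]]
top [248, 203, 12, 11, 101] [253.2  207.97] [[248.0, 203.0], [259.0, 203.0], [259.0, 213.0], [248.0, 213.0]]
0.112 [[ 0.533  -0.1589  0.112 ]] [[0.544, -0.1487], [0.5427, -0.1712], [0.5219, -0.1702], [0.5232, -0.1478]]
0.141 [[ 0.5272 -0.16    0.141 ]] [[0.5378, -0.1501], [0.5366, -0.172], [0.5164, -0.171], [0.5176, -0.1493]]
top [233, 232, 24, 25, 239] [244.32 244.04] [[231.5, 236.0], [237.6999969482422, 230.5], [257.20001220703125, 252.3000030517578], [250.89999389648438, 257.8999938964844]]
0.112 [[ 0.46   -0.1376  0.112 ]] [[0.4777, -0.1123], [0.4884, -0.1255], [0.442, -0.1626], [0.4315, -0.1496]]
0.141 [[ 0.4563 -0.1394  0.141 ]] [[0.4735, -0.1148], [0.4839, -0.1276], [0.4388, -0.1637], [0.4286, -0.151]]
scene [261, 191, 11, 10, 88] [265.8  195.68] [[261.0, 191.0], [271.0, 191.0], [271.0, 200.0], [261.0, 200.0]]
0.095 [[ 0.5506 -0.1357  0.095 ]]
0.137 [[ 0.5265 -0.1629  0.137 ]]
scene [232, 203, 12, 28, 238] [237.25 216.4 ] [[230.10000610351562, 229.39999389648438], [235.60000610351562, 202.10000610351562], [244.60000610351562, 203.89999389648438], [239.1999969482422, 231.1999969482422]]
0.095 [[ 0.4613 -0.1381  0.095 ]]
0.137 [[ 0.4418 -0.1651  0.137 ]]
disc ((478.6866760253906, -142.57301330566406), (163.2104034423828, 204.2525177001953), 70.1026840209961)
```

Both views agree: the knob axis is at about (0.460,-0.138) and the rod head at about (0.527,-0.161). They are 70 mm apart, as they should be. Base yaw is about -19° and bar yaw about 42°. Next I'll check IK for the start and end of the turn, then hover for a wrist-camera refinement.

```bash
python3 - <<'E'
from h import *
H=np.pi/2
for y0 in (41,-139):
  for dy in (0,66):
    print(y0+dy,[np.round(inverse_kinematics([.4605,-.138,z],[0,H,np.radians(y0+dy)]),2) for z in (.078,.28)])
E
```

```text
Traceback (most recent call last):
TypeError: unsupported operand type(s) for *: 'NoneType' and 'float'
```

```bash
python3 - <<'E'
from h import *
H=np.pi/2
for y in (41,60,80,101,108,-139,-120,-100,-79,-72):
  print(y,[None if (q:=inverse_kinematics([.4605,-.138,z],[0,H,np.radians(y)])) is None else q.round(2).tolist() for z in (.078,.28)])
E
```

```text
41 [None, None]
60 [None, None]
80 [None, None]
101 [[-0.46, 0.05, 2.03, 0.0, 1.07, 2.49], [-0.46, -0.16, 1.83, 0.0, 1.48, 2.49]]
108 [[-0.46, 0.05, 2.03, 0.0, 1.07, 2.37], [-0.46, -0.16, 1.83, 0.0, 1.48, 2.37]]
-139 [[-0.46, 0.05, 2.03, -0.0, 1.07, 0.4], [-0.46, -0.16, 1.83, -0.0, 1.48, 0.4]]
-120 [[-0.46, 0.05, 2.03, -0.0, 1.07, 0.07], [-0.46, -0.16, 1.83, -0.0, 1.48, 0.07]]
-100 [[-0.46, 0.05, 2.03, -0.0, 1.07, -0.28], [-0.46, -0.16, 1.83, -0.0, 1.48, -0.28]]
-79 [[-0.46, 0.05, 2.03, -0.0, 1.07, -0.65], [-0.46, -0.16, 1.83, -0.0, 1.48, -0.65]]
-72 [[-0.46, 0.05, 2.03, -0.0, 1.07, -0.77], [-0.46, -0.16, 1.83, -0.0, 1.48, -0.77]]
```

```bash
python3 - <<'E'
from h import *
H=np.pi/2
movep([.4605,-.138,.30],[0,H,np.radians(-139)])
hold(.3)
c=get_calibration("wrist"); im,d=get_image("wrist")
import pickle; pickle.dump((c,im,d),open("w1.pkl","wb"))
cv2.imwrite("pics/w1.png",im[:,:,::-1]); s=observe(); print(s["time_s"],s["eef_pos"],s["ft_force"])
print(np.round(c["world_from_camera"],3))
E
```

```text
3.0583 [ 0.46056786 -0.13778208  0.29993436] [ 0.33341107  0.213352   -0.1174849 ]
[[ 0.656 -0.726 -0.204  0.513]
 [-0.754 -0.632 -0.178 -0.092]
 [ 0.001  0.271 -0.963  0.442]
 [ 0.     0.     0.     1.   ]]
```

View pics/w1.png

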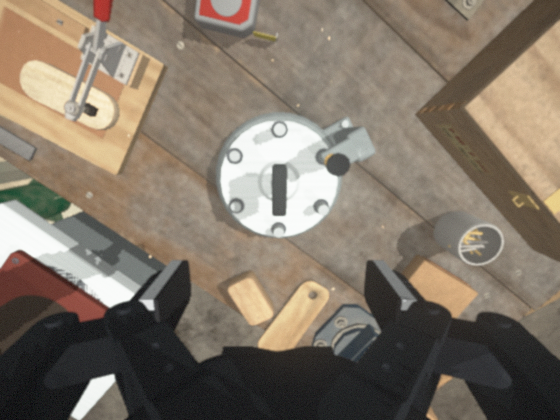

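The wrist view shows the bar between (280,165) and (279,215), nearly along image vertical, and the rod head at (337,163).

```bash
python3 - <<'E'
from h import *
import pickle
c,im,d=pickle.load(open("w1.pkl","rb"))
for th in (60,80):
  m=(im.max(2)<th); w=np.zeros_like(m); w[140:225,262:355]=1
  k,l,st,ce=cv2.connectedComponentsWithStats((m&w).astype(np.uint8))
  for i in range(1,k):
    if st[i,4]>60:
        cn=cv2.findContours((l==i).astype(np.uint8),0,cv2.CHAIN_APPROX_NONE)[0][0]
        b=cv2.boxPoints(cv2.minAreaRect(cn))
        for z in (.105,.112,.139): print(st[i].tolist(),z,np.round(onz("wrist",[ce[i]],z,c)[0],4),np.round(onz("wrist",b,z,c)[:,:2],3).tolist())
# top edge of bar via depth
o,dr=ray("wrist",[(u,v) for v in range(140,240) for u in range(262,360)],c)
P=(o+dr*d[140:240,262:360].ravel()[:,None])
col=im[140:240,262:360].reshape(-1,3).max(1)
a=P[(abs(P[:,2]-.112)<.006)&(col<70)]; r=cv2.minAreaRect((a[:,:2]*1000).astype(np.float32)); print("knob top",len(a),r,np.median(a,0),cv2.boxPoints(r))
a=P[(P[:,2]>.132)&(col<80)]; print("head",len(a),a.mean(0),np.median(a[:,2]),(a.max(0)+a.min(0))/2)
a=P[(abs(P[:,2]-.036)<.004)];print(len(a))
E
```

```text
knob top 0 ((0.0, 0.0), (0.0, 0.0), 0.0) [nan nan nan] [[0. 0.]
 [0. 0.]
 [0. 0.]
 [0. 0.]]
head 65 [ 0.53333265 -0.1618367   0.14111407] 0.14099749086892843 [ 0.52962441 -0.16037898  0.14117684]
4477
  return _methods._mean(a, axis=axis, dtype=dtype,
  ret = um.true_divide(
```

```bash
python3 - <<'E'
from h import *
import pickle
c,im,d=pickle.load(open("w1.pkl","rb"))
print(im[190,270:290].max(1), im[163,325:350].max(1), im[160:220,279].max(1))
print(np.round(d[190,270:290],3))
for th in (110,):
  m=(im.max(2)<th); w=np.zeros_like(m); w[140:225,262:355]=1
  k,l,st,ce=cv2.connectedComponentsWithStats((m&w).astype(np.uint8))
  for i in range(1,k):
    if st[i,4]>60:
        cn=cv2.findContours((l==i).astype(np.uint8),0,cv2.CHAIN_APPROX_NONE)[0][0]
        b=cv2.boxPoints(cv2.minAreaRect(cn))
        for z in (.105,.112,.141): print(st[i].tolist(),z,np.round(onz("wrist",[ce[i]],z,c)[0],4),np.round(onz("wrist",b,z,c)[:,:2],3).tolist())
v,u=np.mgrid[140:240,262:360]
o,dr=ray("wrist",np.c_[u.ravel(),v.ravel()],c)
P=(o+dr*d[140:240,262:360].ravel()[:,None]); P=P[np.hypot(P[:,0]-.46,P[:,1]+.138)<.04]
print(np.histogram(P[:,2],bins=np.arange(.03,.125,.005)))
E
```

```text
[211 181 127  94  93  94  95  97  94  98  96  95  95  93  92 108 160 228
 249 252] [152 125  98  84  85  88  86  85  84  86  86  82  80  82  84  74  78  77
  83  79  81  77  80  81 104] [247 241 233 204 140  97  91  97  93  97  96  98  94  93  98  97  99  97
 101  97  95  98  94  98  95 100  99  94  94  96  98  95  95  93  98  95
  93  94  91  92  97  96  93  93  89  97  96  91  91  87  95  95  92  89
  89 138 222 250 252 251]
[0.405 0.402 0.337 0.337 0.337 0.334 0.336 0.335 0.336 0.336 0.336 0.336
 0.337 0.335 0.335 0.336 0.336 0.403 0.404 0.402]
[327, 154, 23, 22, 383] 0.105 [ 0.5309 -0.1687  0.105 ] [[0.52, -0.155], [0.543, -0.157], [0.542, -0.181], [0.519, -0.181]]
[327, 154, 23, 22, 383] 0.112 [ 0.5305 -0.1671  0.112 ] [[0.52, -0.154], [0.542, -0.155], [0.542, -0.18], [0.519, -0.179]]
[327, 154, 23, 22, 383] 0.141 [ 0.529  -0.1605  0.141 ] [[0.519, -0.149], [0.54, -0.15], [0.539, -0.172], [0.518, -0.171]]
[272, 165, 14, 50, 622] 0.105 [ 0.4646 -0.1365  0.105 ] [[0.481, -0.112], [0.49, -0.123], [0.447, -0.162], [0.436, -0.15]]
[272, 165, 14, 50, 622] 0.112 [ 0.4656 -0.1356  0.112 ] [[0.481, -0.112], [0.491, -0.123], [0.448, -0.161], [0.438, -0.149]]
[272, 165, 14, 50, 622] 0.141 [ 0.4697 -0.1317  0.141 ] [[0.484, -0.11], [0.493, -0.12], [0.454, -0.155], [0.445, -0.144]]
(array([ 91, 729, 447, 124,   1,   1,   0,   0,   0,   0,   0,  13,   1,
        11,   3, 105, 664,   0]), array([0.03 , 0.035, 0.04 , 0.045, 0.05 , 0.055, 0.06 , 0.065, 0.07 ,
       0.075, 0.08 , 0.085, 0.09 , 0.095, 0.1  , 0.105, 0.11 , 0.115,
       0.12 ]))
```

The wrist view puts the knob at about (0.4625,-0.137), the bar yaw at about 41° and the head at (0.528,-0.160). All of that is consistent with the top view. Now I'll descend and grip.

```bash
python3 - <<'E'
from h import *
H=np.pi/2
gripper_to(.045)
print(move_l([.4625,-.137,.12],feed=.2,max_force=8))
print(move_l([.4625,-.137,.078],feed=.06,max_force=8))
s=observe(); print(s["time_s"],s["eef_pos"],s["ft_force"])
gripper_to(0.0,f_grip=50); hold(.2)
s=observe(); print(s["time_s"],s["eef_pos"],s["ft_force"],s["torque"],s["opening"])
E
```

```text
False
False
5.4333 [ 0.4627047  -0.13709246  0.07815339] [-0.29528793  0.53997729  0.50424859]
5.9833 [ 0.46350908 -0.13782181  0.07875371] [ 4.02947215 -4.3174089  -1.73698537] [-0.32548434 -0.19552892 -0.05005343] 0.017438679699725228
```

The grip closed at 17.4 mm and the arm complied by about 1 mm across the bar, so the axis is near (0.4635,-0.1378). I'll turn in small steps.

```bash
python3 - <<'E'
from h import *
H=np.pi/2
for y in (-139,-127,-115,-103,-91,-79):
    move_l([.4635,-.1378,.0785],feed=.03,rotation=[0,H,np.radians(y)])
    s=observe(); R=cv2.Rodrigues(np.zeros(3))[0]
    r=s["tcp_rot"]; from scipy.spatial.transform import Rotation as Ro
    ya=Ro.from_euler("xyz",r).as_matrix()[:,1]; 
    print(y,round(s["time_s"],2),"yaw",round(np.degrees(np.arctan2(-ya[0],ya[1])),1),s["eef_pos"].round(4),s["ft_force"].round(1),s["torque"].round(2),round(s["opening"],4))
E
```

```text
-139 6.23 yaw -139.0 [ 0.4635 -0.1378  0.0787] [ 0.  -1.1  3. ] [-0.02  0.08 -0.07] 0.0174
-127 6.59 yaw -127.2 [ 0.4633 -0.1376  0.0787] [-3.1 -0.4  6. ] [ 0.12  0.45 -0.18] 0.0175
-115 6.95 yaw -115.2 [ 0.4631 -0.1375  0.0787] [-4.   1.3  6.7] [ 0.21  0.65 -0.1 ] 0.0171
-103 7.31 yaw -103.1 [ 0.4627 -0.1374  0.0787] [-4.9  1.   7.9] [0.25 0.78 0.06] 0.017
-91 7.67 yaw -91.1 [ 0.4624 -0.1374  0.0787] [-7.   0.9 10.5] [0.26 0.97 0.17] 0.0176
-79 8.03 yaw -79.1 [ 0.4621 -0.1374  0.0787] [-8.2  1.1 11.4] [ 0.16  1.19 -0.07] 0.0175
```

```bash
python3 - <<'E'
from h import *
hold(.3); gripper_to(.045); hold(.3)
s=observe(); print(s["time_s"],s["eef_pos"],s["ft_force"].round(1))
p=s["eef_pos"]
move_l([p[0],p[1],.30],feed=.2); hold(.2)
c=get_calibration("wrist"); im,d=get_image("wrist")
cv2.imwrite("pics/w2.png",im[:,:,::-1]); t,dt=get_image("top")
cv2.imwrite("pics/topz2.png",cv2.resize(t[165:305,190:310,::-1],None,fx=4.2,fy=4.2,interpolation=cv2.INTER_CUBIC))
m=(im.max(2)<110); w=np.zeros_like(m); w[120:260,220:370]=1
k,l,st,ce=cv2.connectedComponentsWithStats((m&w).astype(np.uint8))
for i in range(1,k):
    if st[i,4]>60:
        cn=cv2.findContours((l==i).astype(np.uint8),0,cv2.CHAIN_APPROX_NONE)[0][0]
        b=cv2.boxPoints(cv2.minAreaRect(cn))
        for z in (.112,.141): print(st[i].tolist(),z,np.round(onz("wrist",[ce[i]],z,c)[0],4),np.round(onz("wrist",b,z,c)[:,:2],4).tolist())
        
print(observe()["time_s"])
E
```

```text
9.0083 [ 0.46348959 -0.13781381  0.07845269] [-0.2  0.6 -0.8]
[220, 120, 31, 32, 394] 0.112 [ 0.3987 -0.0779  0.112 ] [[0.3879, -0.0702], [0.4194, -0.064], [0.4248, -0.0961], [0.3923, -0.1025]]
[220, 120, 31, 32, 394] 0.141 [ 0.4032 -0.0772  0.141 ] [[0.3934, -0.0701], [0.4222, -0.0645], [0.4271, -0.0938], [0.3974, -0.0995]]
[339, 120, 10, 50, 154] 0.112 [ 0.5248 -0.0723  0.112 ] [[0.523, -0.0962], [0.5205, -0.0441], [0.5283, -0.044], [0.5312, -0.0962]]
[339, 120, 10, 50, 154] 0.141 [ 0.5182 -0.0721  0.141 ] [[0.5166, -0.0938], [0.5143, -0.0463], [0.5215, -0.0463], [0.5241, -0.0938]]
[270, 166, 15, 51, 666] 0.112 [ 0.4621 -0.1339  0.112 ] [[0.4495, -0.1081], [0.4649, -0.1051], [0.4764, -0.1622], [0.4602, -0.1654]]
[270, 166, 15, 51, 666] 0.141 [ 0.461  -0.1282  0.141 ] [[0.4496, -0.1047], [0.4636, -0.1019], [0.4741, -0.1541], [0.4594, -0.1569]]
[333, 204, 28, 20, 212] 0.112 [ 0.546  -0.1449  0.112 ] [[0.5303, -0.1445], [0.5335, -0.134], [0.568, -0.1465], [0.5651, -0.1573]]
[333, 204, 28, 20, 212] 0.141 [ 0.5376 -0.1382  0.141 ] [[0.5233, -0.1379], [0.5262, -0.1284], [0.5577, -0.1397], [0.555, -0.1495]]
[319, 219, 24, 41, 514] 0.112 [ 0.5345 -0.1757  0.112 ] [[0.5292, -0.2078], [0.5191, -0.1573], [0.5447, -0.1533], [0.5559, -0.2036]]
[319, 219, 24, 41, 514] 0.141 [ 0.5271 -0.1663  0.141 ] [[0.5223, -0.1956], [0.513, -0.1496], [0.5364, -0.1459], [0.5466, -0.1918]]
[224, 250, 11, 10, 82] 0.112 [ 0.421  -0.2239  0.112 ] [[0.4134, -0.2183], [0.4253, -0.216], [0.4271, -0.2277], [0.4151, -0.23]]
[224, 250, 11, 10, 82] 0.141 [ 0.4236 -0.2103  0.141 ] [[0.4166, -0.2051], [0.4275, -0.203], [0.4291, -0.2137], [0.4182, -0.2159]]
10.5667
```

View pics/w2.png

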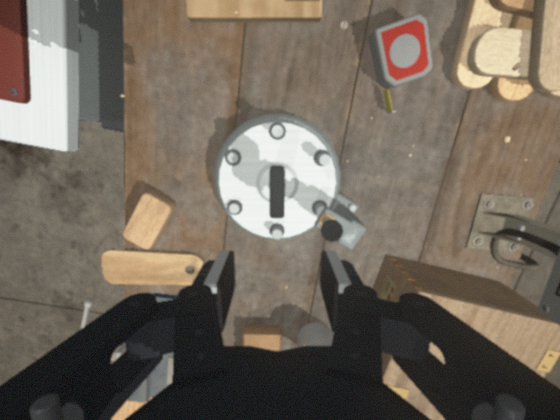

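View pics/topz2.png

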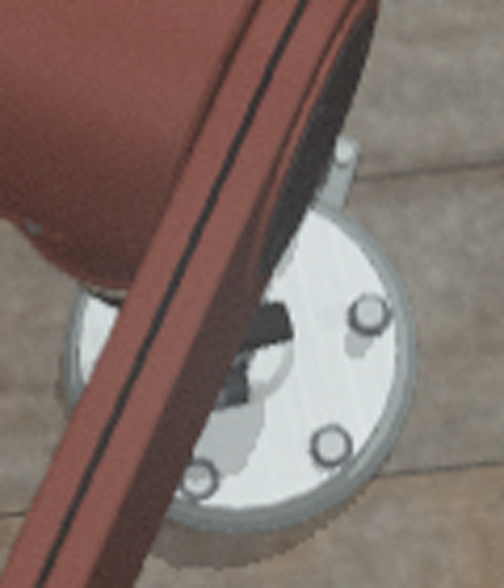

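The bar is now at yaw 100.6°. Against base yaw -19.3°, that makes the turret about 119.9°, so it is home at 2.094. The rod head at (332,230) has not moved in world coordinates. Now I'll shut the fingers and touch the head gently from above.

```bash
python3 - <<'E'
from h import *
gripper_to(0.0,f_grip=30)
move_l([.5288,-.1606,.17],feed=.15); hold(.3)
s=observe(); print(s["time_s"],s["eef_pos"],s["ft_force"].round(2),s["opening"])
r=move_l([.5288,-.1606,.134],feed=.015,max_force=3); 
s=observe(); print(r,s["time_s"],s["eef_pos"],s["ft_force"].round(2))
E
```

```text
12.5 [ 0.52902358 -0.16068312  0.17070721] [ 0.94 -0.44 -0.54] -5.329671269109869e-05
True 14.2333 [ 0.52878739 -0.16059727  0.14047054] [ 0.92 -0.98  2.4 ]
```

```bash
python3 - <<'E'
from h import *
z0=.1405
r=move_l([.5288,-.1606,.122],feed=.004,max_force=6.5)
s=observe(); print(r,s["time_s"],s["eef_pos"],s["ft_force"].round(2))
E
```

```text
True 17.425 [ 0.52834241 -0.16037152  0.1251606 ] [-0.05  0.2   2.22]
```

The push stopped at z=0.1252, which is 16.8 mm down and within the expected 14.5–27.5 mm. I'll confirm by feel that this is the stop and not friction.

```bash
python3 - <<'E'
from h import *
s=observe(); print(s["eef_pos"][2],s["ft_force"].round(2))
p=s["eef_pos"]
for k in range(12):
    r=move_l([.5288,-.1606,p[2]-.0002*(k+1)],feed=.004,max_force=7); hold(.1)
    s=observe(); print(k,r,s["time_s"],s["eef_pos"].round(5),s["ft_force"].round(2))
    if s["ft_force"][2]>9 or r: break
E
```

```text
0.12516060014744185 [-0.05  0.2   2.22]
0 False 17.8167 [ 0.52836 -0.16037  0.12509] [-2.3   1.43  6.66]
1 False 18.1667 [ 0.52839 -0.16038  0.12512] [-2.85  1.26  7.37]
2 False 18.5167 [ 0.52838 -0.16036  0.12508] [-3.9   0.93  9.25]
```

The height stays at 0.1251 while the force builds to 9 N (about 5 N friction plus about 4 N on the stop), so the rod is on the stop. I'll let go, back off and check.

```bash
python3 - <<'E'
from h import *
move_l([.5288,-.1606,.14],feed=.02); move_l([.5288,-.1606,.2],feed=.15)
movep([.4635,-.08,.33],[0,np.pi/2,np.radians(-139)]); hold(.2)
im,d=get_image("scene"); cv2.imwrite("pics/s3.png",cv2.resize(im[170:290,170:310,::-1],None,fx=5,fy=5,interpolation=cv2.INTER_CUBIC))
c=get_calibration("wrist"); im,d=get_image("wrist"); cv2.imwrite("pics/w3.png",im[:,:,::-1])
v,u=np.mgrid[0:420,0:560]
o,dr=ray("wrist",np.c_[u.ravel(),v.ravel()],c); P=o+dr*d.ravel()[:,None]
a=P[(np.hypot(P[:,0]-.5288,P[:,1]+.1606)<.009)&(d.ravel()>0)]; print("head z",np.median(a[:,2]),np.percentile(a[:,2],[60,80,95]),len(a))
a=P[(np.hypot(P[:,0]-.4635,P[:,1]+.1378)<.04)&(abs(P[:,2]-.112)<.006)]
r=cv2.minAreaRect((a[:,:2]*1000).astype(np.float32)); print("bar",r,len(a))
w,V=np.linalg.eigh(np.cov(a[:,:2].T)); print(np.degrees(np.arctan2(V[1,1],V[0,1]))%180)
print(observe()["time_s"])
E
```

```text
head z 0.1241126418180459 [0.12450896 0.12514563 0.12592112] 294
bar ((462.79345703125, -138.0113983154297), (18.269777297973633, 58.72476577758789), 10.711506843566895) 613
100.95640855783272
21.35
```

View pics/s3.png

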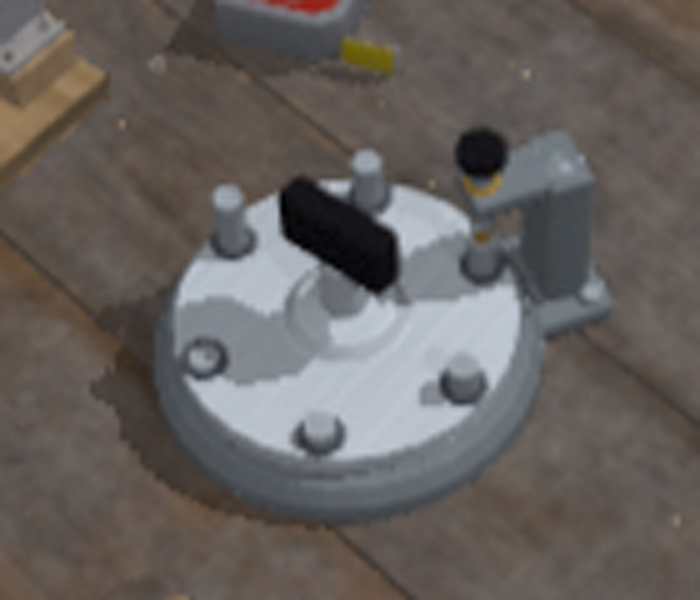

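View pics/w3.png

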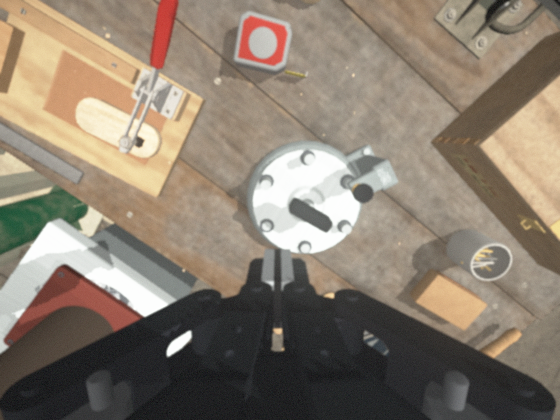

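The scene crop shows the brass tip on the stop at (482,240) and the two tallest screws past it at (367,175) and (229,210), so the third tallest is under the rod. The shortest is at (205,357). In the wrist view the bystanders stand where they were. The bar is at 101° (turret about 120°) and the head at about 0.125 m. Handing in.

```bash
python3 -c "
from plant import *
job_done(); print(observe()['time_s'])"
```

```text
the job is handed in; nothing more can be done
the job is handed in; nothing more can be done
```

The third-tallest stop is under the rod and in its click, and the rod is down resting on it. I handed the job in at about 21 s of the 64 s allowed.

- **Turning:** the turret started with the second-tallest stop under the rod. I gripped the knob and turned it 60° counter-clockwise, and it settled home after I let go. The camera then put it at about 120° (2.09 rad).
- **Pressing:** I pressed the rod by feel with shut fingers until it stopped about 15 mm below where I first touched it. That is roughly 17 mm below fully up. The height then held at 0.125 m while the force rose to 9.3 N. Allowing about 5 N for friction, that is about 4 N on the stop.
- **Last checks:** after backing away, the bar was at 101° (turret about 120°). The camera gave the head height as 0.124–0.126 m, against the 0.125 m I felt. The picture shows the brass tip on the stop, with the two taller screws past it and the bystanders looking undisturbed.
- **Not confirmed:** the camera cannot show the contact force left on the stop after letting go. I infer it from the feel of the press, with friction holding the rod down.

No check failed. The only disagreements were 2–4 mm between camera estimates of the knob's centre, which the grip settled.

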